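# Hold the charger brick against the sprung stop for fastening

## Task

A colleague is about to strap the charger brick (the narrower of the two black blocks) down in the mounting fixture and needs a third hand: set it flat on the fixture's plate, clear of the sprung pad, then slide it with its long side close along the low fence and its end into the pad until the index tooth on top of the stop stands between the two pairs of lugs. Keep pressing steadily like that: the program finishes while the robot is still holding the brick against the pad. Press the pad only with the brick, never drive it to the end of its travel, and leave the battery pack, the slim screwdriver and the tape measure where they are.

Things in the scene. Friction and masses are not known exactly. Their poses are not given: they have to be found in the camera images.
- charger: the loose charger brick: plain black block, 48 mm (its x) by 105 mm (its y) by 30 mm high, about 0.24 kg, lying flat; origin at the centre of its underside, z up. Either end may lead. It starts on the bench to the right of the fixture, either nearer to or farther from it than the battery pack
- battery: the battery pack, to be left alone: black block with light labels, 61 mm (x) by 115 mm (y) by 30 mm high; origin at the centre of its underside. It starts in the other of the two places
- fixture: the fixture, fixed to the bench: aluminium plate 270 mm (its x) by 110 mm (its y), 6 mm thick; origin at the centre of its underside, x pointing away from the robot to the sprung stop, y to the left, z up. Behind the sprung pad a fixed stop block 45 x 50 mm stands at x = 85 to 130 mm, top at z = 36 mm, lugs on it up to z = 44 mm
- pad_face (a point): centre of the pad's face (40 mm wide, 24 mm high from z = 7 to 31 mm) which the brick's end presses; at rest at x = 45 mm, y = 0, z = 19 mm in the fixture's frame; moves with the pad
- pad (a joint): travel of the sprung pad along the fixture's +x, in m: 0 at rest (out), 0.024 at the hard end. Spring of 600 N/m with 3 N preload: the force is about 3 N + 600 N/m x travel, so about 10 N at 0.012
- tooth (a point): middle of the top edge of the index tooth, a small upright metal tooth 3 mm thick (x), 8 mm wide, on the flat bar that moves with the pad over the stop block; it stands 12 mm higher than the lugs' tops (z = 56 mm in the fixture's frame) and at rest lies level with the nearer pair of lugs
- gauge (a point): point midway between the two pairs of small fixed lugs on the stop block, at their top height; the pairs stand 15 mm apart (clear) along x and the tooth passes through the middle gap of each. The tooth is midway at a pad travel of 0.012 m and wholly between the pairs from 0.006 to 0.018 m
- driver: slim precision screwdriver 116 mm long, lying left of the fixture, to be left alone; origin under its middle
- measure: yellow tape measure 64 x 73 x 33 mm, lying left of the fixture, to be left alone; origin under its middle
- fence (a point): middle of the inner, upper edge of the fence, a dark steel bar along the fixture's x on the left of the plate, from x = -110 to +30 mm in the fixture's frame, inner face at y = +24 mm, 10 mm wide, top at z = 14 mm (8 mm over the plate). With the brick touching the fence the brick's centre line is at y = 0
There are look-alikes about, which are no part of the job. Leave any orange look-alike of the charger alone.

How it is judged:
By the outcome, as a careful person would: the job done as asked, in the order asked, and still so for the second after the job is handed in, while the arm keeps its last pose, push and grip.
It also fails if it takes over 40 s, if anything falls off the work surface, if the arm or the gripper's body presses on something with over 40 N, if the wrist force passes 120 N, or if a joint passes its speed limit or range.

## Robot

A 6-joint arm with a two-finger parallel gripper is mounted at the origin on a cart in front of the work surface, level with it; the furniture and walls round the work are solid. World frame = base frame: x ahead of the robot, y to its left, z up, the work surface at z = 0. Lengths are in mm, angles in rad, forces in N, time in s.
With the tool pointing down it reaches from about 375 to 975 mm from the base axis. Payload 3.8 kg.
Tool frame: the origin (TCP) lies midway between the tips of the shut fingers; the grasp point (between the pads) lies grip_point_offset behind it (grip_point_offset is the distance from the TCP to the grasp point, in mm); z points along the fingers, y is the line along which they close (so a half turn about z gives the same grasp; the last joint's range is limited). The gripper opens to 88 mm and grips with 3 to 60 N. Pads are 18 mm wide; open, the fingers measure 123 mm over their backs; the gripper's body (75 mm by 187 mm) begins 45 mm behind the grasp point.
Start: joints at [-1.315, 0.264, 1.604, -0, 1.274, -0.037], TCP at [194.823, -646.268, 238.706] pointing down, gripper open.
Joint ranges: [-2.63, 2.63], [-0.94, 2.18], [0.31, 2.57], [-1.31, 4.45], [0, 2.66], [-2.55, 2.55]. Speed limits (rad/s): [2.57, 2.57, 3.14, 3.14, 3.14, 3.14].

## Interface

Orientations are given as a 3x3 rotation matrix whose columns are the frame's x, y, z axes.
In Python, from workcell import sense, capture, close_job, grip_point_offset gives the robot as it stands.
- The arm moves only by the tool arm_command, never from a script. Its argument "series" is a list of rows, each a list of 2 entries, a list of its own where there are three numbers: the shift along the world's x, y, z in mm, then the turn, a rotation vector about the world's x, y, z in rad. In form: [[[x, y, z], [wx, wy, wz]], ...]. A call has 1 to 12 rows; each row shifts and turns the commanded pose from where the row before left it; what a row does not reach is not made up. A row lasts 1/10 s, in which the tool goes at most 50 mm and 8.59 degrees, less where a joint would pass 70% of its speed; a pose out of reach is approached as far as the arm can. A call is refused whole if a number of a shift passes 50 or a number of a turn 0.15, either way. A call with a gripper value outside its range is refused whole. "fingers" is the closure, from -1 (fully open) to 1 (shut), so that 0 is half open, set as the call begins (left out, the last holds). The fingers move at their own pace and stop on an object; "squeeze" is the grip in N (left out, the last holds). Time passes only in rows, so rows that do not move let the fingers close. It gives the time, the measured TCP pose, the force, the opening and the grip force at its end, in the units of the state.
- sense(): the state, without advancing time (a new reading comes with each control period).
- capture(name): name is "side" or "top" or "wrist"; returns a dict with "frame" (384x512x3 uint8, red, green, blue), "mtx" (3x3 intrinsics, pixels), "k1" (the pictures are not rectified: a ray, as slopes to the right and down, at radius r is drawn at 1 + k1 r^2 times it, then the intrinsics apply), "R" (3x3) and "t" (3): a world point X has camera coordinates R X + t; the wrist camera has in their place "hand_eye" (4x4, takes a point from camera to tool coordinates, whose origin is the TCP and whose axes are the flange's). Camera axes: x right, y down, z forward; pixel columns grow to the right and rows downward; lengths in mm; the calibration is good to about 2 mm. A picture is of the moment at which its call begins: read the wrist's pose just before it. There is no depth.
- close_job(): hands the job in; it is judged then, once.
The state is a dict: "clock": time; "q": joint angles; "joint_vel": joint speeds; "joint_efforts": joint torques, N m; "eef_pos": TCP position; "orientation": TCP orientation; "ft_force": force on the tool from outside, world axes, zero at the start; "ft_torque": the same for the moment, N m; "gripper_width": finger opening in mm; "grasp_force": force on a finger pad.
Only numpy, scipy, OpenCV 4.12 (cv2) and the standard library are available. Lean on these libraries where they do the work, as an engineer would, in place of code of your own. Each camera call takes 0.05 s, during which the arm holds its last target. There are 200 camera calls.

## Working session

There is one attempt and no reset: what is moved stays moved. The work goes in short steps, Python scripts to look and compute and a tool call to move; the robot and the scene stay as the last step left them, time stands still between calls to the robot, and variables do not carry over. Pictures are saved under pics/ and viewed, at most 10 in all, crops included, and the job is handed in when it is done.

Besides the shell and the picture viewer there is one more tool, called after "Emit:" by a JSON object that holds its "fn" and its "kwargs", one argument or row to a line. arm_command: Moves the arm, as the interface text tells. Its arguments: {"type":"object","properties":{"series":{"type":"array"},"fingers":{"type":"number"},"squeeze":{"type":"number"}},"required":["series"]}

```bash
ls; mkdir -p pics
python3 - <<'E'
from workcell import *
import cv2,pickle,numpy as np
s=sense();print(grip_point_offset,s['clock'],s['eef_pos'],np.round(s['orientation'],3),s['ft_force'],s['gripper_width'])
for n in('top','side','wrist'):
    c=capture(n);pickle.dump((c,s),open(f'{n}0.pkl','wb'))
    cv2.imwrite(f'pics/{n}0.png',cv2.resize(c['frame'][:,:,::-1],(800,600),interpolation=cv2.INTER_CUBIC))
    print(n,{k:np.round(v,3).tolist() for k,v in c.items() if k!='frame'})
E
```

```text
pics
18.700000000000003 0.0 [ 194.63973004 -645.6245145   237.43398835] [[ 0.957  0.289 -0.001]
 [ 0.289 -0.957  0.002]
 [ 0.    -0.002 -1.   ]] [-0.40878883 -0.30799286  0.50562441] 87.97408850346793
top {'mtx': [[390.322, 0.0, 254.114], [0.0, 390.322, 191.943], [0.0, 0.0, 1.0]], 'k1': -0.051, 'R': [[-0.006, -1.0, 0.01], [-0.991, 0.004, -0.134], [0.134, -0.01, -0.991]], 't': [61.138, 505.125, 1105.891]}
side {'mtx': [[354.508, 0.0, 256.953], [0.0, 354.508, 192.965], [0.0, 0.0, 1.0]], 'k1': -0.014, 'R': [[-0.972, -0.234, -0.005], [-0.101, 0.442, -0.891], [0.211, -0.866, -0.453]], 't': [506.741, 69.287, 1043.548]}
wrist {'mtx': [[265.885, 0.0, 252.653], [0.0, 265.885, 188.85], [0.0, 0.0, 1.0]], 'k1': -0.046, 'hand_eye': [[-0.0, -0.947, -0.321, 85.112], [1.0, 0.0, -0.001, 0.176], [0.001, -0.321, 0.947, -146.659], [0.0, 0.0, 0.0, 1.0]]}
```

View pics/top0.png

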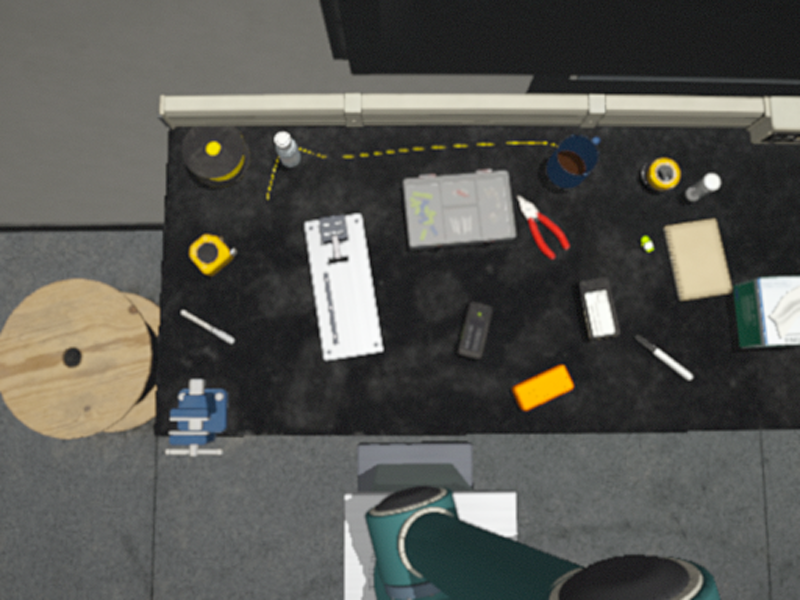

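View pics/side0.png

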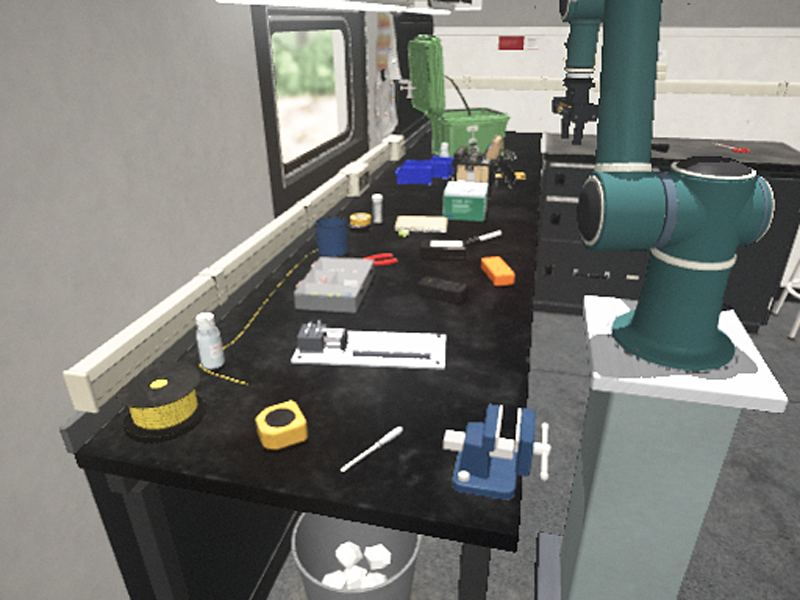

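The top view shows the charger at about (475,331), the battery at (599,310), and the fixture plate with corners near (305,220), (362,214), (382,351) and (324,360). The fence is on the plate's left and the stop is at the far end, near (333,235). The side view shows the charger at about (442,289).

```bash
cat > h.py <<'E'
import numpy as np,cv2,pickle
from scipy.optimize import least_squares
def cam(c,s):
    if 'R' in c: return np.array(c['R']),np.array(c['t'])
    H=np.array(c['hand_eye']);Rt=np.array(s['orientation'])@H[:3,:3];o=np.array(s['orientation'])@H[:3,3]+s['eef_pos']
    return Rt.T,-Rt.T@o
def ray(c,s,uv):   # uv in native pixels
    R,t=cam(c,s);d=np.array([c['k1'],0,0,0,0.])
    p=cv2.undistortPoints(np.array([[uv]],float),np.array(c['mtx']),d)[0,0]
    return -R.T@t,R.T@np.array([p[0],p[1],1])
def onplane(c,s,uv,z):
    o,d=ray(c,s,uv);return o+d*(z-o[2])/d[2]
def proj(c,s,X):
    R,t=cam(c,s);return cv2.projectPoints(np.array(X,float).reshape(-1,3),cv2.Rodrigues(R)[0],t,np.array(c['mtx']),np.array([c['k1'],0,0,0,0.]))[0][:,0]
def tri(obs):
    A=0;b=0
    for c,s,uv in obs:
        o,d=ray(c,s,uv);d/=np.linalg.norm(d);P=np.eye(3)-np.outer(d,d);A=A+P;b=b+P@o
    return np.linalg.solve(A,b)
def snap(name,tag,crop=None,size=(800,600)):
    from workcell import sense,capture
    s=sense();c=capture(name);pickle.dump((c,s),open(tag+'.pkl','wb'))
    f=c['frame'][:,:,::-1]
    if crop: x,y,w,h=crop;f=f[y:y+h,x:x+w]
    cv2.imwrite(f'pics/{tag}.png',cv2.resize(f,size,interpolation=cv2.INTER_CUBIC));return c,s
def load(t): return pickle.load(open(t+'.pkl','rb'))
E
python3 - <<'E'
from h import *
c,s=load('top0')
for n,uv,z in [('ch',(470,302),30),('ch',(492,306),30),('ch',(482,358),30),('ch',(460,354),30),('fx',(305,220),6),('fx',(362,214),6),('fx',(382,351),6),('fx',(324,360),6),('bat',(599,310),30)]:
    print(n,np.round(onplane(c,s,np.array(uv)*.64,z),1))
E
```

```text
ch [501.4 -78.5  30. ]
ch [ 493.6 -119.7   30. ]
ch [396.4 -98.6  30. ]
ch [404.1 -57.8  30. ]
fx [667.3 236.9   6. ]
fx [678.8 125.7   6. ]
fx [411.7  87.3   6. ]
fx [395.2 196.9   6. ]
bat [ 485.  -322.6   30. ]
```

Emit:
{"fn": "arm_command", "kwargs": {
  "series": [
    [[20,46,0],[0,0,-0.04]],
    [[20,46,0],[0,0,-0.04]],
    [[20,46,0],[0,0,-0.04]],
    [[20,46,0],[0,0,-0.04]],
    [[20,46,0],[0,0,-0.04]],
    [[20,46,0],[0,0,-0.04]],
    [[20,46,-5],[0,0,-0.04]],
    [[20,46,-5],[0,0,-0.04]],
    [[20,46,-5],[0,0,-0.04]],
    [[20,46,-5],[0,0,-0.05]],
    [[20,46,-5],[0,0,-0.05]],
    [[15,46,-5],[0,0,-0.04]]
  ],
  "fingers": -1,
  "squeeze": 50
}}

```text
clock: 1.35
eef_pos: [429.2, -95.0, 208.8]
orientation: [[0.978, -0.208, 0.001], [-0.208, -0.978, -0.0], [0.001, 0.0, -1.0]]
ft_force: [-0.2, -0.6, -0.1]
gripper_width: 87.9
grasp_force: 0.0
```

Emit:
{"fn": "arm_command", "kwargs": {
  "series": [
    [[0,0,0],[0,0,0]],
    [[0,0,0],[0,0,0]],
    [[0,0,0],[0,0,0]]
  ]
}}

```text
clock: 1.65
eef_pos: [428.4, -97.8, 208.9]
orientation: [[0.979, -0.206, -0.0], [-0.206, -0.979, -0.001], [-0.0, 0.001, -1.0]]
ft_force: [-0.1, 0.9, -0.4]
gripper_width: 88.2
grasp_force: 0.0
```

```bash
python3 -c "
from h import *
c,s=snap('wrist','w1');print(s['clock'],s['eef_pos'],np.round(s['orientation'],3),s['ft_force'])"
```

```text
1.65 [428.38250576 -97.84431614 208.92016689] [[ 0.979 -0.206 -0.   ]
 [-0.206 -0.979 -0.001]
 [-0.     0.001 -1.   ]] [-0.13081685  0.91696627 -0.35896643]
```

View pics/w1.png

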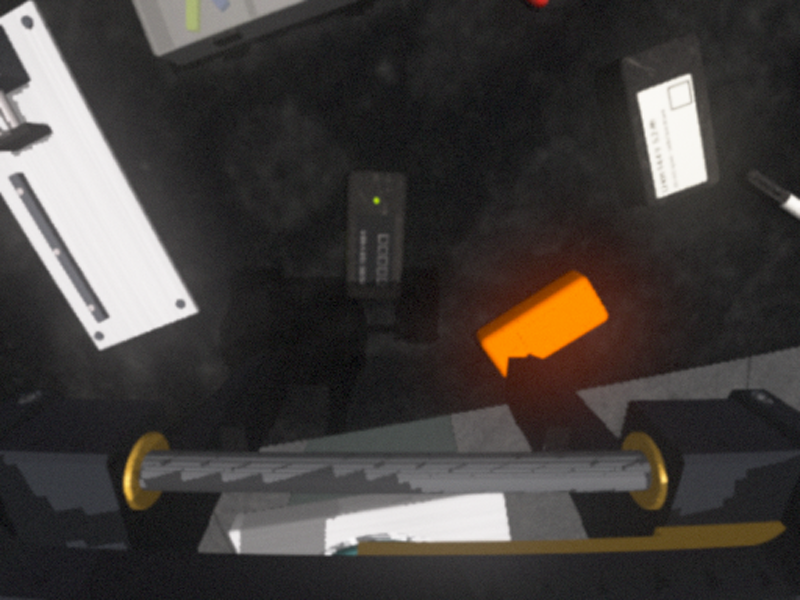

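The wrist view shows the charger at about x 347–406, y 171–298, the battery at upper right and the orange look-alike at (543,320). The near end of the fixture has corners at (100,350) and (198,310). I'll view an enhanced crop for accuracy.

```bash
python3 -c "
from h import *
c,s=load('w1');f=c['frame'][100:202,200:288,::-1].astype(float)
f=np.clip((f/255)**.5*350-40,0,255).astype(np.uint8)
g=load('top0')[0]['frame'][185:240,280:325,::-1].astype(float);g=np.clip((g/255)**.5*350-40,0,255).astype(np.uint8)
a=cv2.resize(f,None,fx=5,fy=5,interpolation=cv2.INTER_CUBIC);b=cv2.resize(g,(360,440),interpolation=cv2.INTER_CUBIC)
o=np.zeros((510,800,3),np.uint8);o[:,:440]=a;o[:440,440:]=b;cv2.imwrite('pics/c1.png',o)"
```

```text
(no output)
```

View pics/c1.png

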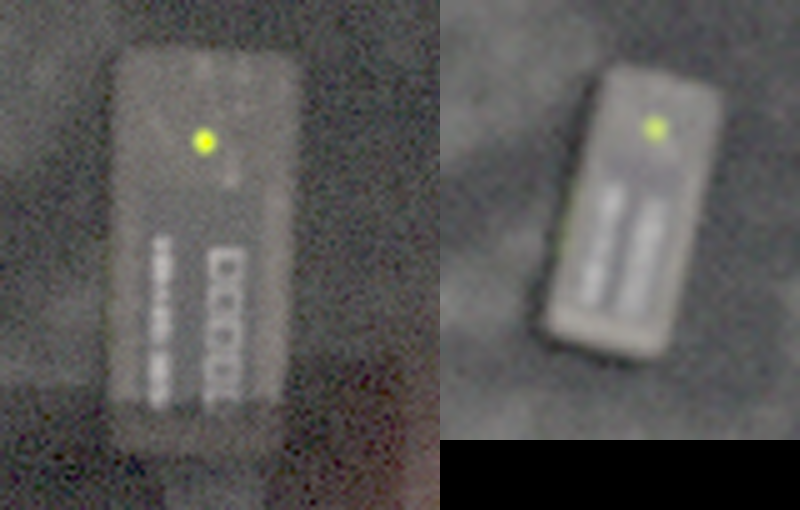

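The crop shows the charger's top-face corners at crop pixels (115,50), (298,52), (284,452) and (108,452), with the LED at (204,141). In the top view the corners are at (167,65), (281,88), (227,355) and (108,330), with the LED at (215,128).

Run:
```python
from h import *
c,s=load('w1');ct,st=load('top0')
W=np.array([(204,141),(115,50),(298,52),(284,452),(108,452)])/5+[200,100]-.4
T=np.array([(215,128),(167,65),(281,88),(227,355),(108,330)])/8+[280,185]-.45
for w,t in zip(W,T): print(np.round(tri([(c,s,w),(ct,st,t)]),1),np.round(onplane(c,s,w,30),1),np.round(onplane(ct,st,t,30),1))
P=np.array([onplane(c,s,w,30) for w in W[1:]])
print(P.mean(0),np.linalg.norm(P-np.roll(P,-1,0),axis=1),np.degrees(np.arctan2(*(P[0]+P[1]-P[2]-P[3])[[1,0]])))
P=np.array([onplane(ct,st,w,30) for w in T[1:]])
print(P.mean(0),np.linalg.norm(P-np.roll(P,-1,0),axis=1),np.degrees(np.arctan2(*(P[0]+P[1]-P[2]-P[3])[[1,0]])))
print('fix near corners',[np.round(onplane(c,s,np.array(u)*.64-.2,6),1) for u in((100,350),(198,310))])
```

```text
[481.1 -94.2  26.4] [482.3 -93.6  30. ] [479.8 -94.5  30. ]
[505.7 -77.6  21.8] [507.3 -77.7  30. ] [503.2 -77.4  30. ]
[ 496.7 -120.7   16.7] [ 497.9 -119.8   30. ] [ 494.5 -119.1   30. ]
[397.8 -97.   22.8] [400.9 -96.4  30. ] [397. -97.  30.]
[407.8 -52.7  26.6] [410.2 -51.8  30. ] [406.3 -53.9  30. ]
[454.07469357 -86.42732821  30.        ] [ 43.16735832  99.82868721  45.62126636 100.44073731] -14.226605743623796
[450.23909609 -86.83987688  30.        ] [42.63986383 99.95320011 44.06878228 99.65042475] -13.23131675929892
fix near corners [array([399.5, 197. ,   6. ]), array([418.6,  87.9,   6. ])]
```

Emit:
{"fn": "arm_command", "kwargs": {
  "series": [
    [[12,6,-30],[0,0,-0.03]],
    [[11,5,-40],[0,0,0]],
    [[0,0,-40],[0,0,0]],
    [[0,0,-25],[0,0,0]],
    [[0,0,0],[0,0,0]],
    [[0,0,0],[0,0,0]]
  ]
}}

```text
clock: 2.3
eef_pos: [451.4, -87.4, 74.1]
orientation: [[0.971, -0.237, -0.001], [-0.237, -0.971, 0.0], [-0.001, 0.0, -1.0]]
ft_force: [-0.0, 0.1, 0.1]
gripper_width: 87.9
grasp_force: 0.0
```

```bash
python3 -c "
from h import *
c,s=snap('wrist','w2');print(s['clock'],s['eef_pos'],np.round(s['orientation'],3),s['ft_force'])
f=cv2.imread('pics/w2.png').astype(float);cv2.imwrite('pics/w2.png',np.clip((f/255)**.5*350-40,0,255))
print(proj(c,s,[s['eef_pos']])/.64)"
```

```text
2.3 [451.40319603 -87.41136241  74.14394088] [[ 0.971 -0.237 -0.001]
 [-0.237 -0.971  0.   ]
 [-0.001  0.    -1.   ]] [-0.03302465  0.12975903  0.11401654]
[[396.10316359 378.17102425]][ WARN:0@0.388] global loadsave.cpp:1063 imwrite_ Unsupported depth image for selected encoder is fallbacked to CV_8U.
```

View pics/w2.png

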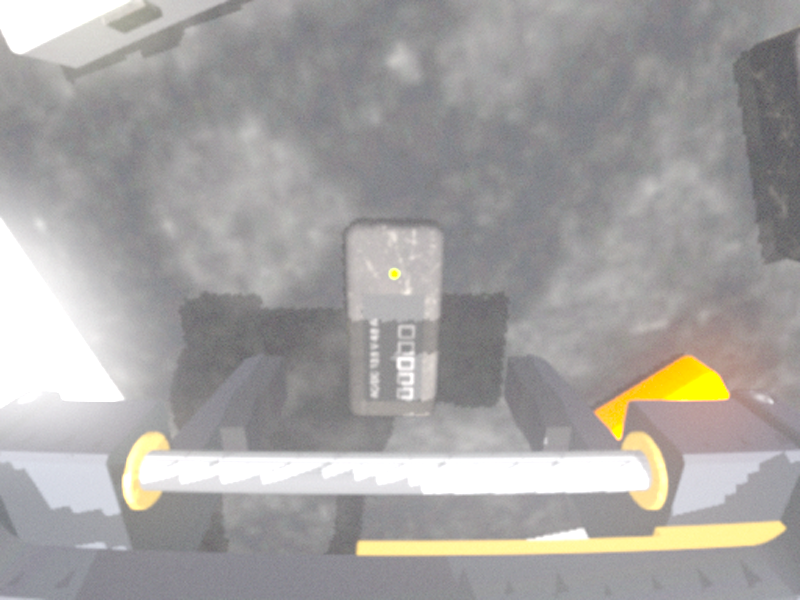

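The charger is square to the tool. Its top spans (346..443, 219) to (350..434, 415), and its centre line is at about x=394 against the TCP's 396.

```bash
python3 -c "
from h import *
c,s=load('w2');c1,s1=load('w1')
a,b=[onplane(c,s,np.array(u)*.64-.2,30) for u in((394.5,219),(392,415))];print(a,b,(a+b)/2,np.linalg.norm(a-b))
print(tri([(c,s,np.array((394.5,273))*.64-.2),(c1,s1,np.array((204,141))/5+[200,100]-.4)]))"
```

```text
[ 507.00804574 -100.14873512   30.        ] [405.20358654 -73.81164309  30.        ] [456.10581614 -86.9801891   30.        ] 105.15602849179002
[482.39119237 -93.87610575  30.9896982 ]
```

Emit:
{"fn": "arm_command", "kwargs": {
  "series": [
    [[5,0,-20],[0,0,0]],
    [[0,0,-20],[0,0,0]],
    [[0,0,-14],[0,0,0]],
    [[0,0,-8],[0,0,0]],
    [[0,0,0],[0,0,0]]
  ]
}}

```text
clock: 2.85
eef_pos: [457.2, -86.5, 12.5]
orientation: [[0.972, -0.236, 0.001], [-0.236, -0.972, -0.0], [0.001, 0.0, -1.0]]
ft_force: [-0.9, 0.4, 0.2]
gripper_width: 88.3
grasp_force: 0.0
```

Emit:
{"fn": "arm_command", "kwargs": {
  "series": [
    [[0,0,0],[0,0,0]],
    [[0,0,0],[0,0,0]],
    [[0,0,0],[0,0,0]],
    [[0,0,0],[0,0,0]],
    [[0,0,0],[0,0,0]],
    [[0,0,0],[0,0,0]],
    [[0,0,0],[0,0,0]],
    [[0,0,0],[0,0,0]]
  ],
  "fingers": 1,
  "squeeze": 45
}}

```text
clock: 3.65
eef_pos: [456.8, -86.3, 12.2]
orientation: [[0.972, -0.235, 0.0], [-0.235, -0.972, -0.0], [0.0, 0.0, -1.0]]
ft_force: [-0.3, -1.4, 4.1]
gripper_width: 47.8
grasp_force: 45.0
```

Emit:
{"fn": "arm_command", "kwargs": {
  "series": [
    [[0,0,20],[0,0,0]],
    [[0,0,40],[0,0,0]],
    [[0,20,40],[0,0,0.05]],
    [[3,35,0],[0,0,0.1]],
    [[5,40,0],[0,0,0.1]],
    [[5,35,0],[0,0,0.1]],
    [[0,15,0],[0,0,0.06]],
    [[0,0,0],[0,0,0]],
    [[0,0,0],[0,0,0]],
    [[0,0,0],[0,0,0]]
  ]
}}

```text
clock: 4.65
eef_pos: [469.0, 58.4, 111.2]
orientation: [[0.985, 0.171, -0.001], [0.171, -0.985, -0.0], [-0.001, 0.0, -1.0]]
ft_force: [0.3, -0.1, -3.9]
gripper_width: 47.7
grasp_force: 45.0
```

```bash
python3 -c "
from h import *
c,s=snap('wrist','w3');print(s['clock'],s['eef_pos'],np.round(s['orientation'],3),s['ft_force'],s['gripper_width'])"
```

```text
4.65 [468.99968252  58.35354698 111.24892063] [[ 0.985  0.171 -0.001]
 [ 0.171 -0.985 -0.   ]
 [-0.001  0.    -1.   ]] [ 0.29083782 -0.14878884 -3.9343426 ] 47.72379761788631
```

View pics/w3.png

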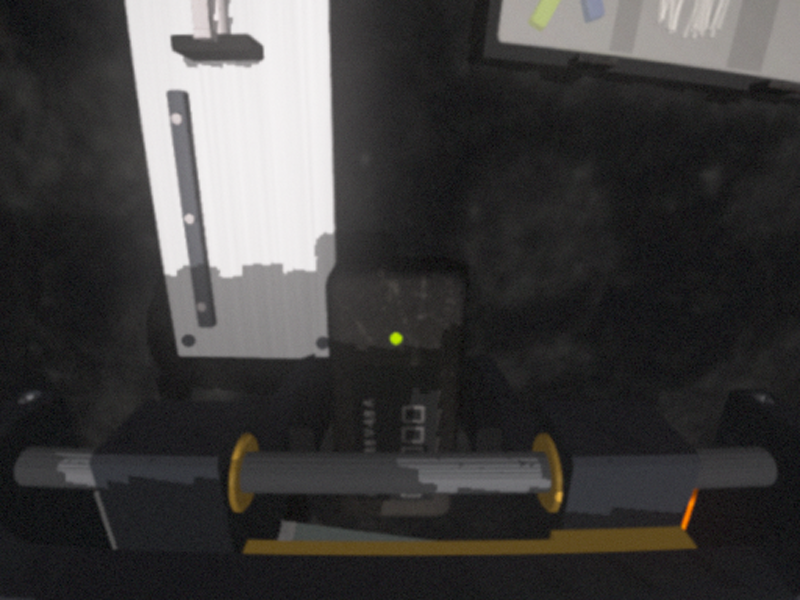

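The wrist view shows the fence's inner top edge from about (188,92) to (215,325), the plate's left edge from (126,0) to (178,356) and its right edge near (330,0)–(334,230). The pad's front top edge is at about (172..264, 48), and the brick is held square.

Run:
```python
from h import *
c,s=load('w3')
def p(u,z,c=c,s=s): return onplane(c,s,np.array(u)*.64-.2,z)
def show(n,a,b): print(n,np.round(a,1),np.round(b,1),'ang',round(np.degrees(np.arctan2(*(b-a)[[1,0]])),2),'len',round(np.linalg.norm(a-b),1))
show('fence',p((215,325),14),p((188,92),14))
show('left',p((178,356),6),p((126,1),6))
show('right',p((334,230),6),p((330,1),6))
show('near',p((178,356),6),p((322,357),6))
show('padtop',p((172,48),31),p((264,50),31))
show('padbot',p((187,64),7),p((254,64),7))
c1,s1=load('w1')
print('fence far from w1',np.round(p((24,174),14,c1,s1),1),'near',np.round(p((107,318),14,c1,s1),1))
# fit fixture pose to all views: x0,y0,th
obs=[]
def add(cs,uv,X): obs.append((cs,np.array(uv)*.64-.2,X))
w3,w1,t0=(c,s),(c1,s1),load('top0')
add(w3,(215,325),(-110,24,14));add(w3,(188,92),(30,24,14));add(w3,(178,356),(-135,55,6))
add(w1,(100,350),(-135,55,6));add(w1,(198,310),(-135,-55,6))
for u,X in[((305,220),(135,55,6)),((362,214),(135,-55,6)),((382,351),(-135,-55,6)),((324,360),(-135,55,6))]:add(t0,u,X)
def res(v,full=False):
    r=[]
    for cs,uv,X in obs:
        C,S=np.cos(v[2]),np.sin(v[2]);W=[v[0]+C*X[0]-S*X[1],v[1]+S*X[0]+C*X[1],X[2]]
        r+=list(onplane(*cs,uv,X[2])[:2]-W[:2])
    return np.array(r)
k=least_squares(res,[542,165,.16],loss='soft_l1');print(k.x,np.degrees(k.x[2]));print(np.round(res(k.x).reshape(-1,2),1))
```

```text
fence [431.6 169.3  14. ] [566.8 189.4  14. ] ang 8.46 len 136.7
left [399.9 197.3   6. ] [608.1 229.    6. ] ang 8.65 len 210.6
right [503.5 102.3   6. ] [623.9 120.1   6. ] ang 8.44 len 121.7
near [399.9 197.3   6. ] [416.6  99.6   6. ] ang -80.29 len 99.1
padtop [584.9 190.1  31. ] [590.8 144.6  31. ] ang -82.62 len 45.8
padbot [581.4 193.9   7. ] [587.  157.1   7. ] ang -81.4 len 37.2
fence far from w1 [564.2 186.3  14. ] near [430.6 169.1  14. ]
[5.40865382e+02 1.61830387e+02 1.43018041e-01] 8.194330150114478
[[ 3.  -0.6]
 [-0.4 -0.4]
 [ 0.5  0.3]
 [ 0.1 -0. ]
 [ 3.5 -0.2]
 [ 1.3  2. ]
 [-2.9 -0.3]
 [-2.8 -0.3]
 [-3.6  0.5]]
```

Emit:
{"fn": "arm_command", "kwargs": {
  "series": [
    [[12,31,0],[0,0,-0.012]],
    [[12,31,0],[0,0,-0.012]],
    [[12,31,0],[0,0,0]],
    [[0,0,-20],[0,0,0]],
    [[0,0,-30],[0,0,0]],
    [[0,0,-20],[0,0,0]],
    [[0,0,-13],[0,0,0]],
    [[0,0,0],[0,0,0]],
    [[0,0,0],[0,0,0]]
  ]
}}

```text
clock: 5.6
eef_pos: [506.1, 151.6, 29.2]
orientation: [[0.989, 0.147, 0.0], [0.147, -0.989, 0.0], [0.0, -0.0, -1.0]]
ft_force: [0.6, 0.3, -2.8]
gripper_width: 47.7
grasp_force: 45.0
```

```bash
python3 -c "
from h import *
c,s=snap('wrist','w4');print(s['clock'],s['eef_pos'],np.round(s['orientation'],3),s['ft_force'],s['gripper_width'])"
```

```text
5.6 [506.11006572 151.58310432  29.23857341] [[ 0.989  0.147  0.   ]
 [ 0.147 -0.989  0.   ]
 [ 0.    -0.    -1.   ]] [ 0.56799855  0.30552927 -2.82632736] 47.6932172684548
```

View pics/w4.png

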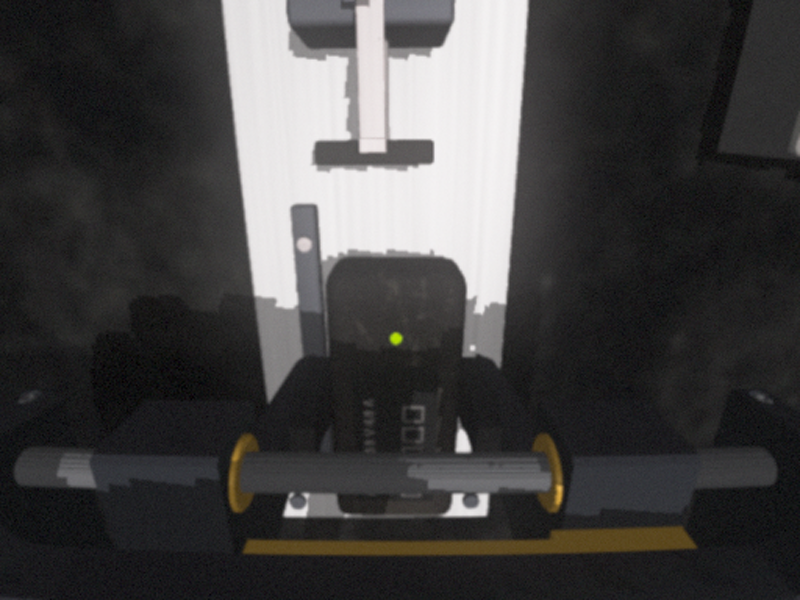

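The view shows the brick's top at x 328–466, its far edge at y≈257, the fence's inner edge from (318,207) to (325,340), and the pad at (315..433, 141–165).

Run:
```python
from h import *
c,s=load('w4');th=.148;C,S=np.cos(th),np.sin(th);o=np.array(s['eef_pos'])
def p(u,z):
    d=onplane(c,s,np.array(u)*.64-.2,z)-o;return np.round([C*d[0]+S*d[1],-S*d[0]+C*d[1]],1)
zt=29.2-12.2+30
print('rel TCP in fixture axes: brick L,R',p((328,300),zt),p((466,300),zt),'end',p((396,257),zt))
print('fence',p((318,207),14),p((325,340),14),'plate L/R edges',p((224,5),6),p((266,385),6),p((527,5),6),p((506,330),6))
print('pad top',p((316,156),31),p((433,156),31),'bot',p((318,165),7))
```

```text
rel TCP in fixture axes: brick L,R [39.7 22.2] [ 39.7 -23.3] end [54.2 -0.2]
fence [66.1 29.8] [10.  30.1] plate L/R edges [137.4  61.4] [-17.   60.8] [137. -47.] [ 11.1 -49.3]
pad top [84.9 26.4] [ 84.8 -12.5] bot [81.5 30.2]
```

Emit:
{"fn": "arm_command", "kwargs": {
  "series": [
    [[0,0,-5],[0,0,0]],
    [[0,0,-3],[0,0,0]],
    [[0,0,-2],[0,0,0]],
    [[0,0,-1],[0,0,0]],
    [[0,0,0],[0,0,0]],
    [[0,0,0],[0,0,0]]
  ]
}}

```text
clock: 6.25
eef_pos: [505.6, 152.1, 18.2]
orientation: [[0.989, 0.148, -0.0], [0.148, -0.989, -0.0], [-0.0, 0.0, -1.0]]
ft_force: [-1.8, -0.7, 1.6]
gripper_width: 47.4
grasp_force: 45.0
```

Emit:
{"fn": "arm_command", "kwargs": {
  "series": [
    [[0,0,-0.5],[0,0,0]],
    [[0,0,0],[0,0,0]],
    [[-0.15,1,0],[0,0,0]],
    [[-0.15,1,0],[0,0,0]],
    [[-0.15,1,0],[0,0,0]],
    [[-0.15,1,0],[0,0,0]],
    [[0,0,0],[0,0,0]],
    [[0,0,0],[0,0,0]]
  ]
}}

```text
clock: 7.05
eef_pos: [506.2, 155.8, 18.2]
orientation: [[0.989, 0.149, 0.002], [0.149, -0.989, -0.0], [0.002, 0.001, -1.0]]
ft_force: [0.5, -4.5, 5.9]
gripper_width: 47.9
grasp_force: 45.0
```

Emit:
{"fn": "arm_command", "kwargs": {
  "series": [
    [[-0.15,1,0],[0,0,0]],
    [[0,0,0],[0,0,0]],
    [[0,0,0],[0,0,0]]
  ]
}}

```text
clock: 7.35
eef_pos: [506.2, 156.8, 18.2]
orientation: [[0.989, 0.149, 0.002], [0.149, -0.989, -0.0], [0.002, 0.001, -1.0]]
ft_force: [0.4, -3.7, 5.5]
gripper_width: 47.5
grasp_force: 45.0
```

Emit:
{"fn": "arm_command", "kwargs": {
  "series": [
    [[-0.1,0.6,0],[0,0,0]],
    [[0,0,0],[0,0,0]],
    [[0,0,0],[0,0,0]]
  ]
}}

```text
clock: 7.65
eef_pos: [506.1, 157.4, 18.2]
orientation: [[0.989, 0.149, 0.003], [0.149, -0.989, -0.0], [0.002, 0.001, -1.0]]
ft_force: [0.8, -4.5, 6.3]
gripper_width: 47.6
grasp_force: 45.0
```

Emit:
{"fn": "arm_command", "kwargs": {
  "series": [
    [[-0.1,0.5,0],[0,0,0]],
    [[0,0,0],[0,0,0]],
    [[0,0,0],[0,0,0]]
  ]
}}

```text
clock: 7.95
eef_pos: [506.1, 157.5, 18.2]
orientation: [[0.989, 0.149, 0.003], [0.149, -0.989, -0.001], [0.003, 0.001, -1.0]]
ft_force: [-0.0, -6.4, 5.6]
gripper_width: 47.9
grasp_force: 45.0
```

Emit:
{"fn": "arm_command", "kwargs": {
  "series": [
    [[-0.1,0.5,0],[0,0,0]],
    [[0,0,0],[0,0,0]],
    [[0,0,0],[0,0,0]]
  ]
}}

```text
clock: 8.25
eef_pos: [506.2, 157.6, 18.2]
orientation: [[0.989, 0.15, 0.003], [0.15, -0.989, -0.002], [0.003, 0.002, -1.0]]
ft_force: [0.8, -7.6, 4.7]
gripper_width: 47.8
grasp_force: 45.0
```

```bash
python3 -c "
from h import *
c,s=snap('wrist','w5',crop=(170,120,160,120));print(s['clock'],s['eef_pos'],s['ft_force'],s['ft_torque'])"
```

```text
8.25 [506.16372976 157.62624961  18.23588984] [ 0.76317422 -7.64114876  4.71121724] [-1.20246824 -0.10682351  0.31020823]
```

View pics/w5.png

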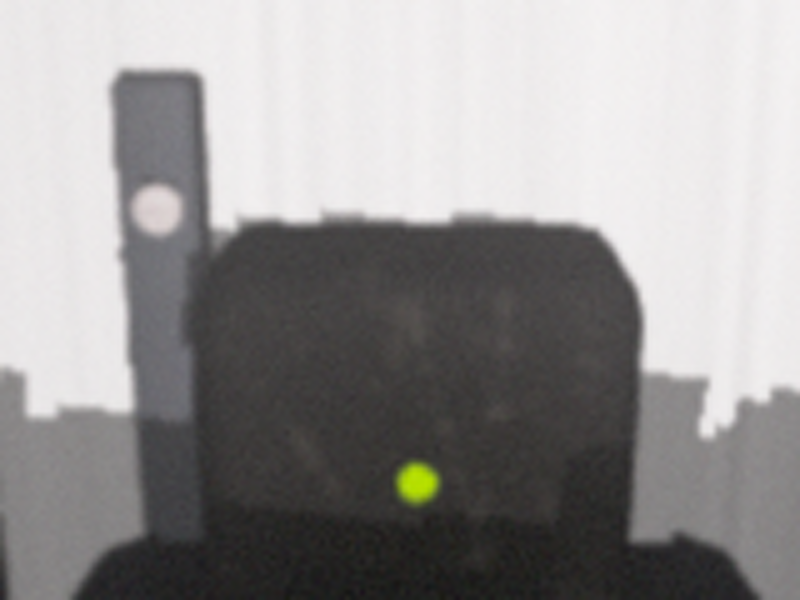

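The brick's left side touches the fence: y stopped at 157.6 and the side force rose to about 7.6 N. Next I ease off slightly and slide along the fence.

Emit:
{"fn": "arm_command", "kwargs": {
  "series": [
    [[0.1,-0.5,0],[0,0,0]],
    [[2,0.3,0],[0,0,0]],
    [[3,0.4,0],[0,0,0]],
    [[4,0.6,0],[0,0,0]],
    [[4,0.6,0],[0,0,0]],
    [[4,0.6,0],[0,0,0]],
    [[3,0.45,0],[0,0,0]],
    [[2,0.3,0],[0,0,0]],
    [[0,0,0],[0,0,0]],
    [[0,0,0],[0,0,0]]
  ]
}}

```text
clock: 9.3
eef_pos: [522.2, 160.2, 18.1]
orientation: [[0.989, 0.15, -0.01], [0.149, -0.989, -0.003], [-0.01, 0.001, -1.0]]
ft_force: [-17.4, -7.9, 23.6]
gripper_width: 48.1
grasp_force: 45.0
```

Emit:
{"fn": "arm_command", "kwargs": {
  "series": [
    [[2,0.3,0],[0,0,0]],
    [[2,0.3,0],[0,0,0]],
    [[0,0,0],[0,0,0]],
    [[0,0,0],[0,0,0]]
  ]
}}

```text
clock: 9.7
eef_pos: [526.4, 160.9, 18.1]
orientation: [[0.989, 0.149, -0.009], [0.149, -0.989, -0.003], [-0.009, 0.001, -1.0]]
ft_force: [-15.8, -6.9, 21.5]
gripper_width: 47.5
grasp_force: 45.0
```

Emit:
{"fn": "arm_command", "kwargs": {
  "series": [
    [[2,0.3,0],[0,0,0]],
    [[2,0.3,0],[0,0,0]],
    [[0,0,0],[0,0,0]],
    [[0,0,0],[0,0,0]]
  ]
}}

```text
clock: 10.1
eef_pos: [530.7, 161.6, 18.1]
orientation: [[0.989, 0.149, -0.008], [0.149, -0.989, -0.002], [-0.009, 0.001, -1.0]]
ft_force: [-14.2, -5.9, 21.1]
gripper_width: 47.4
grasp_force: 45.0
```

Emit:
{"fn": "arm_command", "kwargs": {
  "series": [
    [[-2,-0.3,0.3],[0,0,0]],
    [[-1,-0.15,0.4],[0,0,0]],
    [[0,0,0],[0,0,0]],
    [[0,0,0],[0,0,0]]
  ]
}}

```text
clock: 10.5
eef_pos: [530.7, 161.6, 18.2]
orientation: [[0.989, 0.149, -0.002], [0.149, -0.989, -0.001], [-0.002, 0.001, -1.0]]
ft_force: [-4.5, -4.5, 7.3]
gripper_width: 47.7
grasp_force: 45.0
```

Emit:
{"fn": "arm_command", "kwargs": {
  "series": [
    [[1,0.15,0.2],[0,0,0]],
    [[2,0.3,0],[0,0,0]],
    [[0,0,0],[0,0,0]],
    [[0,0,0],[0,0,0]]
  ]
}}

```text
clock: 10.9
eef_pos: [531.7, 161.7, 18.2]
orientation: [[0.989, 0.149, -0.006], [0.149, -0.989, -0.002], [-0.007, 0.001, -1.0]]
ft_force: [-9.3, -4.8, 12.6]
gripper_width: 47.7
grasp_force: 45.0
```

Emit:
{"fn": "arm_command", "kwargs": {
  "series": [
    [[2,0.3,0.2],[0,0,0]],
    [[2,0.3,0],[0,0,0]],
    [[0,0,0],[0,0,0]],
    [[0,0,0],[0,0,0]]
  ]
}}

```text
clock: 11.3
eef_pos: [536.2, 162.4, 18.2]
orientation: [[0.989, 0.149, -0.005], [0.149, -0.989, -0.002], [-0.005, 0.001, -1.0]]
ft_force: [-8.5, -5.5, 9.5]
gripper_width: 47.7
grasp_force: 45.0
```

Emit:
{"fn": "arm_command", "kwargs": {
  "series": [
    [[2,0.3,0.1],[0,0,0]],
    [[0,0,0],[0,0,0]],
    [[0,0,0],[0,0,0]]
  ]
}}

```text
clock: 11.6
eef_pos: [538.1, 162.7, 18.2]
orientation: [[0.989, 0.149, -0.005], [0.149, -0.989, -0.002], [-0.006, 0.001, -1.0]]
ft_force: [-8.4, -5.0, 9.5]
gripper_width: 47.7
grasp_force: 45.0
```

Emit:
{"fn": "arm_command", "kwargs": {
  "series": [
    [[2,0.3,0.1],[0,0,0]],
    [[0,0,0],[0,0,0]],
    [[0,0,0],[0,0,0]]
  ]
}}

```text
clock: 11.9
eef_pos: [538.3, 162.8, 18.2]
orientation: [[0.989, 0.149, -0.009], [0.149, -0.989, -0.002], [-0.009, 0.001, -1.0]]
ft_force: [-13.7, -4.9, 14.1]
gripper_width: 47.5
grasp_force: 45.0
```

```bash
python3 -c "
from h import *
c,s=snap('wrist','w6',crop=(120,0,267,200));print(s['clock'],s['eef_pos'],s['ft_force'],s['ft_torque'])"
```

```text
11.9 [538.32367557 162.7523082   18.15624605] [-13.66856227  -4.86397899  14.1269212 ] [-0.99542578  1.70169324  0.22131831]
```

View pics/w6.png

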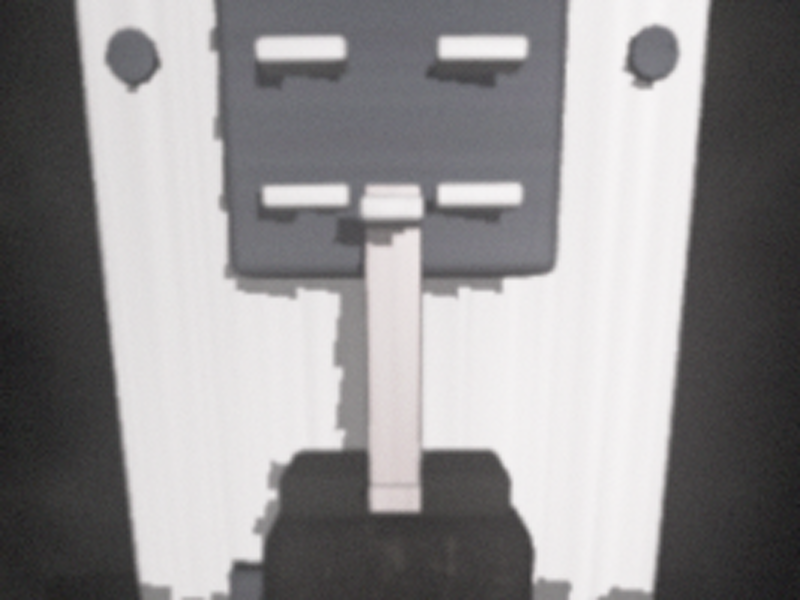

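Contact with the pad has just been made. The tooth at crop (391,205) is still level with the near lugs (y≈195), and the far lugs are at y≈48. I'll press about 12 mm further and correct the small nose-down tilt.

Emit:
{"fn": "arm_command", "kwargs": {
  "series": [
    [[2,0.3,0.1],[0.0015,-0.01,0]],
    [[2,0.3,0.1],[0,0,0]],
    [[0,0,0],[0,0,0]],
    [[0,0,0],[0,0,0]]
  ]
}}

```text
clock: 12.35
eef_pos: [540.8, 163.1, 18.2]
orientation: [[0.989, 0.149, -0.002], [0.149, -0.989, -0.002], [-0.003, 0.001, -1.0]]
ft_force: [-16.3, -5.3, 17.3]
gripper_width: 47.7
grasp_force: 45.0
```

Emit:
{"fn": "arm_command", "kwargs": {
  "series": [
    [[2,0.3,0],[0,-0.002,0]],
    [[2,0.3,0],[0,-0.002,0]],
    [[0,0,0],[0,0,0]],
    [[0,0,0],[0,0,0]]
  ]
}}

```text
clock: 12.75
eef_pos: [543.3, 163.5, 18.1]
orientation: [[0.989, 0.149, -0.002], [0.149, -0.989, -0.002], [-0.002, 0.002, -1.0]]
ft_force: [-20.6, -6.4, 21.9]
gripper_width: 47.6
grasp_force: 45.0
```

Emit:
{"fn": "arm_command", "kwargs": {
  "series": [
    [[0,0,0.4],[0,0,0]],
    [[0,0,0.3],[0,0,0]],
    [[1.5,0.2,0],[0,-0.002,0]],
    [[1.5,0.2,0],[0,-0.002,0]],
    [[0,0,0],[0,0,0]],
    [[0,0,0],[0,0,0]]
  ]
}}

```text
clock: 13.35
eef_pos: [545.6, 163.9, 18.2]
orientation: [[0.989, 0.149, 0.001], [0.149, -0.989, -0.002], [0.001, 0.002, -1.0]]
ft_force: [-19.8, -5.3, 19.2]
gripper_width: 47.4
grasp_force: 45.0
```

```bash
cat > tooth.py <<'E'
from h import *
import sys
# column profile: bright rows of tooth column vs lug columns (full-frame pixels)
def rows(f,x0,x1,thr):
    g=f[:150,x0:x1].mean((1,2));return [(round(float(v)),i) for i,v in enumerate(g)][0:0],g
c,s=snap('wrist',sys.argv[1],crop=(120,0,267,200))
f=c['frame'].astype(int);g=f.mean(2)
print(s['clock'],np.round(s['eef_pos'],1),np.round(s['ft_force'],1))
print('near/left lug cols',np.round(g[:130:2,214:230].mean(1)).astype(int).tolist())
print('tooth cols',np.round(g[:130:2,246:256].mean(1)).astype(int).tolist())
E
python3 tooth.py w7
```

```text
13.35 [545.6 163.9  18.2] [-19.8  -5.3  19.2]
near/left lug cols [88, 98, 101, 102, 102, 104, 103, 103, 103, 104, 105, 105, 106, 107, 106, 106, 137, 230, 234, 228, 150, 82, 89, 107, 112, 113, 114, 112, 112, 111, 112, 112, 111, 112, 112, 115, 114, 112, 113, 114, 197, 236, 231, 186, 102, 105, 115, 117, 117, 119, 119, 117, 114, 99, 111, 173, 210, 231, 232, 232, 232, 233, 232, 233, 233]
tooth cols [91, 102, 103, 105, 105, 106, 104, 104, 105, 106, 107, 106, 107, 107, 107, 107, 107, 108, 110, 111, 111, 110, 113, 114, 113, 114, 114, 113, 112, 113, 120, 193, 225, 234, 238, 233, 160, 90, 114, 145, 185, 225, 226, 225, 225, 225, 224, 224, 224, 223, 223, 223, 223, 222, 223, 222, 222, 221, 221, 221, 220, 219, 219, 218, 218]
```

```bash
cat > tooth2.py <<'E'
from h import *
import sys
def seg(g,cols,dark=145):
    p=g[:130,cols[0]:cols[1]].mean(1);r=np.where(p>175)[0]
    return [ (a[0],a[-1]) for a in np.split(r,np.where(np.diff(r)>1)[0]+1)]
def run(tag):
    c,s=load(tag);g=c['frame'].astype(float).mean(2);th=.148;d=np.array([np.cos(th),np.sin(th),0])
    L=seg(g,(214,230))[:2];T=seg(g,(246,256))[0]
    x=lambda u,r,z:round(float((onplane(c,s,(u,r),z)-[542.3,161.5,0])@d),1)
    # top-surface extents: first bright row = far edge, last = near edge (near face may show)
    print(tag,np.round(s['eef_pos'],1),'rows',L,T,'far lugs',x(222,L[0][0],44),x(222,L[0][1],44),'near lugs',x(222,L[1][0],44),x(222,L[1][1],44),'tooth',x(251,T[0],56),x(251,T[1],56))
for t in sys.argv[1:]: run(t)
E
python3 tooth2.py w6 w7
```

```text
w6 [538.3 162.8  18.2] rows [(np.int64(12), np.int64(19)), (np.int64(62), np.int64(67))] (np.int64(62), np.int64(72)) far lugs 114.7 112.2 near lugs 96.3 94.4 tooth 95.0 91.5
w7 [545.6 163.9  18.2] rows [(np.int64(33), np.int64(39)), (np.int64(80), np.int64(86))] (np.int64(62), np.int64(71)) far lugs 114.5 112.3 near lugs 96.5 94.1 tooth 102.1 98.9
```

Emit:
{"fn": "arm_command", "kwargs": {
  "series": [
    [[1,0.15,0.2],[0,-0.002,0]],
    [[1,0.15,0.2],[0,-0.002,0]],
    [[1,0.15,0],[0,0,0]],
    [[1,0.15,0],[0,0,0]],
    [[0,0,0],[0,0,0]],
    [[0,0,0],[0,0,0]]
  ]
}}

```text
clock: 14.0
eef_pos: [548.6, 164.3, 18.1]
orientation: [[0.989, 0.149, 0.003], [0.149, -0.989, -0.002], [0.003, 0.003, -1.0]]
ft_force: [-21.2, -6.6, 18.9]
gripper_width: 47.8
grasp_force: 45.0
```

Emit:
{"fn": "arm_command", "kwargs": {
  "series": [
    [[1,0.15,0.1],[0,0.002,0]],
    [[0.8,0.1,0],[0,0,0]],
    [[0,0,0],[0,0,0]],
    [[0,0,0],[0,0,0]],
    [[0,0,0],[0,0,0]]
  ]
}}

```text
clock: 14.5
eef_pos: [549.9, 164.5, 18.2]
orientation: [[0.989, 0.149, 0.0], [0.149, -0.989, -0.003], [-0.0, 0.003, -1.0]]
ft_force: [-22.4, -5.7, 20.7]
gripper_width: 47.7
grasp_force: 45.0
```

```bash
python3 - <<'E'
from h import *
c,s=snap('wrist','w8',crop=(120,0,267,200));print(s['eef_pos'],s['ft_force'],np.round(s['orientation'],4).tolist())
E
python3 tooth2.py w8
```

```text
[549.8732228  164.53934459  18.15320293] [-22.4105412   -5.70163225  20.71597595] [[0.9889, 0.1487, 0.0001], [0.1487, -0.9889, -0.0027], [-0.0003, 0.0027, -1.0]]
w8 [549.9 164.5  18.2] rows [(np.int64(44), np.int64(51)), (np.int64(91), np.int64(96))] (np.int64(62), np.int64(71)) far lugs 114.7 112.1 near lugs 96.4 94.3 tooth 106.4 103.2
```

View pics/w8.png

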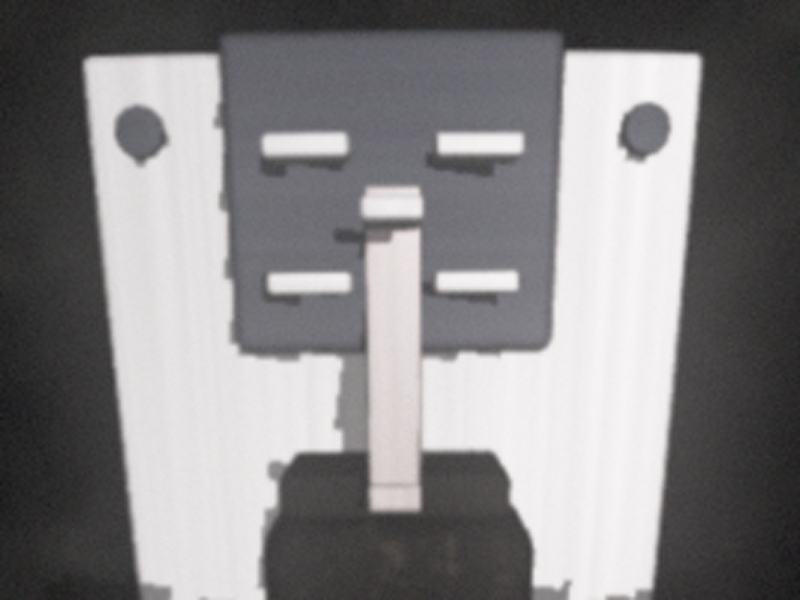

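The tooth at crop (391,205) stands midway between the far lugs (y≈144) and the near lugs (y≈282), at a travel of about 11.5 mm. I'll confirm it holds steady, then hand in.

Emit:
{"fn": "arm_command", "kwargs": {
  "series": [
    [[0,0,0],[0,0,0]],
    [[0,0,0],[0,0,0]],
    [[0,0,0],[0,0,0]],
    [[0,0,0],[0,0,0]],
    [[0,0,0],[0,0,0]],
    [[0,0,0],[0,0,0]],
    [[0,0,0],[0,0,0]],
    [[0,0,0],[0,0,0]]
  ]
}}

```text
clock: 15.35
eef_pos: [549.9, 164.5, 18.2]
orientation: [[0.989, 0.149, 0.0], [0.149, -0.989, -0.003], [-0.0, 0.003, -1.0]]
ft_force: [-23.7, -5.7, 20.4]
gripper_width: 47.4
grasp_force: 45.0
```

```bash
python3 -c "
from workcell import *
s=sense();print(s['eef_pos'],s['ft_force'],s['gripper_width']);print(close_job() if abs(s['eef_pos'][0]-549.9)<1 else 'moved')"
```

```text
[549.88823911 164.5386227   18.16507679] [-23.65055642  -5.68288225  20.42547068] 47.37899381654343
the job is handed in; nothing more can be done
None
```

The charger brick lies flat on the plate against the fence, and the arm is still holding it against the pad at about 11.5 mm travel, with the tooth midway between the lug pairs; the job was handed in at about 15.4 s, and no verdict came back.

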